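Lock off the bench gas valve

ROBOT

A 6-joint arm with a two-finger parallel gripper is mounted at the origin on the work surface. World frame = base frame: x ahead of the robot, y to its left, z up, the work surface at z = 0. Lengths are in m, angles in rad, forces in N, time in s.
With the tool pointing down it reaches from about 0.275 to 0.75 m from the base axis. Payload 10.2 kg.
Tool frame: the origin (TCP) lies at the very end of the fingers, on their centre line; the grasp point (between the pads) lies 19 mm behind it; y points along the fingers, z is the direction in which the jaws open and shut, and the axes are right-handed (so a half turn about y gives the same grasp; the last joint's range is limited). The gripper opens to 88 mm and grips with 3 to 60 N. Pads are 18 mm wide; open, the fingers measure 123 mm over their backs; the gripper's body (75 mm by 187 mm) begins 45 mm behind the grasp point.
Start: joints at [-1.427, 0.313, 1.498, -0, 1.331, -0.223], TCP at [0.188, -0.49, 0.216] pointing down, gripper open.
Joint ranges: [-2.94, 2.94], [-0.97, 2.17], [0.19, 2.56], [-1.23, 4.37], [0.02, 3.11], [-2.88, 2.88]. Speed limits (rad/s): [2.39, 2.39, 3.01, 3.14, 3.14, 3.14].

INTERFACE

Orientations are given as a rotation vector (axis times angle).
In Python, from rig import status, vision, ticket gives the robot as it stands.
- The arm moves only by the shell command python3 -m handwheel 'ROWS' [OPENING] [FORCE]. ROWS is JSON, a list of rows, each a list of 6 numbers: the shift along the tool's x, y, z in cm, then the turn, a rotation vector about the tool's x, y, z in degrees. A call has 1 to 20 rows; each row is the pose to reach, as a shift and turn from the pose commanded when the call began, along the tool's axes at that moment; what a row does not reach only later rows make up. A row lasts 1/8 s, in which the tool goes at most 62.5 mm and 10.7 degrees, less where a joint would pass 70% of its speed; a pose out of reach is approached as far as the arm can. A call with a gripper value outside its range is refused whole. OPENING is the opening, from 0 (shut) to 1 (fully open), set as the call begins (- or left out, the last holds). The fingers move at their own pace and stop on an object; FORCE is the grip in N (left out, the last holds). Time passes only in rows, so rows that repeat a pose let the fingers close. It gives the time, the measured TCP pose, the force and the opening at its end, in the units of the state.
- status.read_state(): the state, without advancing time (a new reading comes with each control period).
- vision.camera(name): name is "scene" or "top" or "wrist"; returns (picture, depth): 384x512x3 uint8, red, green, blue; 384x512 float32, m along the optical axis (not along the pixel's ray), 0 where there is no reading.
- vision.camera_params(name): a dict with "intrinsics" (3x3 intrinsics, pixels), "pose" (4x4, takes a point from camera to world coordinates). Camera axes: x right, y down, z forward; pixel columns grow to the right and rows downward; lengths in m; the calibration is good to about 2 mm. A picture is of the moment at which its call begins: read the wrist's pose just before it. camera_params takes no time and is no camera call; for the wrist camera it gives the pose at the moment of the call.
- ticket.sign_off(): hands the job in, once; it reports no verdict.
Trained networks look in the newest picture that a camera, given by its name, has taken for a name from the list of things; names that differ only in an ending like _2 or _b are one class to them, and where a whole thing is asked for, a point or a joint stands for the part that bears it (a point fixed in the world has none). Each returns a list of dicts, best first, with "conf" (0 to 1); they miss things now and then, are a little off and sometimes report something else, mostly with a low value. They report only what shows in the picture. A call takes as long as a camera call.
- vision.cut_out(camera, target): "region" (384x512 bool, what is visible of it) and "uv" ([column, row] in pixels, amid what is visible of it).
The state is a dict: "time": time; "qpos": joint angles; "joint_velocities": joint speeds; "tau": joint torques, N m; "tcp_pos": TCP position; "ee_rot": TCP orientation; "contact_force": force on the tool from outside, world axes, zero at the start; "torque": the same for the moment, N m; "opening": opening from 0.0 (shut) to 1.0 (fully open).
Only numpy, scipy, OpenCV 4.12 (cv2) and the standard library are available. Lean on these libraries where they do the work, as an engineer would, in place of code of your own. Each camera call takes 0.05 s, during which the arm holds its last target.

TASK

Shut off and lock the fuel gas: on the bench valve with the yellow button, press the button gently down until it bottoms, and while keeping it down slide that valve's red lock plate fully home by its upright tab, so that the button stays trapped down when you let go. Feel for the stops instead of forcing the button or the plate, and leave the blue-button valve and the two sample cups undisturbed.

Things in the scene. Friction and masses are not known exactly. Their poses are not given: they have to be found in the camera images.
- fuel_valve: Fuel gas shut-off valve fixed to the bench: grey riser with yellow band, grey block (x 60, y 66 mm, top 110 mm up), nozzle 75 mm out at 86 mm height; rails either side of the plate (x 24 to 29 mm off axis) reach 123 mm up. Origin on the bench under the plunger axis; z up, -x to its brass hose nozzle, +y the way its lock plate slides home.
- fuel_valve_button: Flat yellow button, 36 mm wide, 14 thick. Origin: centre of its top face, 154 mm above the bench up, 142 mm on its firm stop, 142 to 143 mm when trapped; axes as fuel_valve. Its spring resists with 5.5 N when up, 14 N at the stop, and throws it up unless trapped. The plate clears its hidden shoulder only when it is hard on the stop. Keep the total force on it, drag included, under 25 N.
- fuel_valve_tab: Upright tab of the red lock plate, 36 mm wide (x), 4 mm thick, beside the button on the +y side. Origin: top middle of the face towards the button, 160 mm up; 20.5 mm from the plunger axis when open (it starts at 20.5 to 23.5), 32.5 home on a firm stop. Drags with 2.5 to 6 N, stays where left; jams at 26 if the button is not down; from 28 on it traps the button. Keep the push under 18 N.
- air_valve: Bystander: the same valve with blue button and blue band, to be left alone. Origin on the bench under the plunger axis; z up, -x to its brass hose nozzle, +y the way its lock plate slides home.
- air_valve_button: Blue button of that valve, to stay up. Origin: centre of its top face, 154 mm above the bench when up.
- air_valve_tab: Tab of the blue-button valve's red lock plate, to stay open. Origin as on the other valve: 20.5 to 23.5 mm from the plunger axis at the start.
- cup_a: Bystander: loose white pleated sample cup with rock chips, 68 mm across, 32 mm high, about 90 g. Origin: centre of its underside.
- cup_b: Bystander: a second such cup. Origin: centre of its underside.

How it is judged:
By the outcome, as a careful person would: the job done as asked, in the order asked, and still so for the second after the job is handed in, with the robot touching nothing.
It also fails if it takes over 58 s, if anything falls off the work surface, if the arm or the gripper's body presses on something with over 40 N, if the wrist force passes 120 N, or if a joint passes its speed limit or range.

## Working session

There is one attempt and no reset: what is moved stays moved. The work goes in short steps, Python scripts to look and compute and a shell command to move; the robot and the scene stay as the last step left them, time stands still between calls to the robot, and variables do not carry over. Pictures are saved under pics/ and viewed, and the job is handed in when it is done.

```bash
mkdir -p pics; ls; python3 - <<'E'
from rig import status, vision
import cv2
s=status.read_state(); print({k:(v if not hasattr(v,'round') else v) for k,v in s.items()})
for c in ("scene","top","wrist"):
    p,d=vision.camera(c); cv2.imwrite(f"pics/{c}0.png",p[:,:,::-1])
    q=vision.camera_params(c); print(c,q["intrinsics"],q["pose"])
E
```

```text
pics
{'time': 0.0, 'qpos': array([-1.42745001e+00,  3.13431738e-01,  1.49841507e+00,  1.43548614e-05,
        1.33098407e+00, -2.23400316e-01]), 'joint_velocities': array([ 7.73233030e-05, -1.33974315e-03,  8.49717828e-04, -2.13697329e-03,
       -4.97260280e-04, -8.85933526e-04]), 'tau': array([-3.46231154e-04, -4.02212727e+01, -2.52267766e+01,  6.94537838e-02,
        3.53622087e-02, -8.70548297e-05]), 'tcp_pos': array([ 0.1882082 , -0.48982271,  0.21507871]), 'ee_rot': array([-0.37478644,  2.02252603, -2.01998378]), 'contact_force': array([ 0.03944758, -0.05282089, -0.59044691]), 'torque': array([ 0.03192803,  0.03124986, -0.04209537]), 'opening': 1.0000570886866265}
scene [[384.10708417   0.         260.77573591]
 [  0.         384.10708417 191.94280386]
 [  0.           0.           1.        ]] [[-0.79042121  0.35317536 -0.50050123  0.91766405]
 [ 0.61256229  0.45749009 -0.64456983  0.51462741]
 [ 0.00132817 -0.81606984 -0.57795177  0.54447135]
 [ 0.          0.          0.          1.        ]]
top [[464.75015393   0.         259.8131523 ]
 [  0.         464.75015393 195.8697751 ]
 [  0.           0.           1.        ]] [[ 0.02635158 -0.99739244  0.06718574  0.47873327]
 [-0.99952806 -0.02522728  0.01752818  0.01098567]
 [-0.01578756 -0.06761593 -0.99758651  0.87551313]
 [ 0.          0.          0.          1.        ]]
wrist [[297.04494361   0.         258.66683059]
 [  0.         297.04494361 185.20741031]
 [  0.           0.           1.        ]] [[ 3.58826110e-01 -9.02624258e-01 -2.37725204e-01  2.50498171e-01]
 [-9.33404223e-01 -3.46825098e-01 -9.20266716e-02 -4.66355491e-01]
 [ 6.16439014e-04  2.54915281e-01 -9.66963194e-01  3.84841040e-01]
 [ 0.00000000e+00  0.00000000e+00  0.00000000e+00  1.00000000e+00]]
```

View pics/scene0.png

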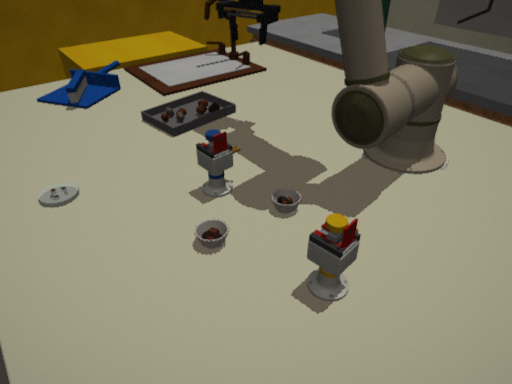

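View pics/top0.png

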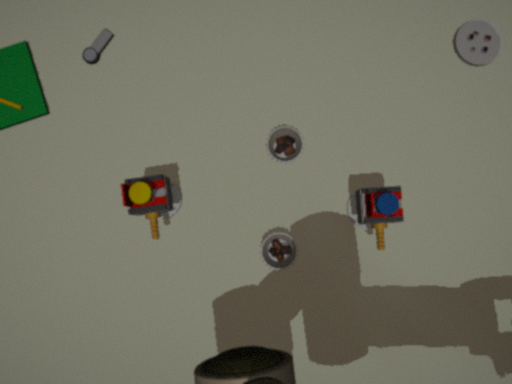

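```bash
cat > h.py <<'E'
import numpy as np, cv2
from rig import status, vision
def pts(cam,d,mask):
    q=vision.camera_params(cam); K=q["intrinsics"];T=q["pose"]
    v,u=np.nonzero(mask&(d>0)); z=d[v,u]
    P=np.stack([(u-K[0,2])/K[0,0]*z,(v-K[1,2])/K[1,1]*z,z],1)
    return P@T[:3,:3].T+T[:3,3]
def ray(cam,uv,h):
    q=vision.camera_params(cam); K=q["intrinsics"];T=q["pose"]
    r=T[:3,:3]@np.array([(uv[0]-K[0,2])/K[0,0],(uv[1]-K[1,2])/K[1,1],1])
    return T[:3,3]+r*(h-T[2,3])/r[2]
E
python3 - <<'E'
from h import *
from scipy.spatial.transform import Rotation as R
print(R.from_rotvec(status.read_state()["ee_rot"]).as_matrix().round(3))
p,d=vision.camera("top")
big=cv2.resize(p[140:260,90:220],None,fx=6,fy=5,interpolation=cv2.INTER_CUBIC)
cv2.imwrite("pics/topzoom.png",cv2.resize(p[160:250,100:200],None,fx=6,fy=6,interpolation=cv2.INTER_CUBIC)[:,:,::-1])
for t in ["fuel_valve","fuel_valve_button","fuel_valve_tab","air_valve_button","cup_a"]:
    for r in vision.cut_out("top",t)[:2]:
        m=r["region"]; P=pts("top",d,m)
        v,u=np.nonzero(m)
        print(t,round(r["conf"],2),np.round(r["uv"],1),m.sum(),u.min(),u.max(),v.min(),v.max(),"med",np.median(P,0).round(4),"z95",np.percentile(P[:,2],[5,50,95]).round(3))
        rect=cv2.minAreaRect(np.stack([u,v],1).astype(np.float32)); print("   rect",np.round(rect[0],1),np.round(rect[1],1),round(rect[2],1))
    np.set_printoptions(suppress=True)
E
```

```text
[[-0.933 -0.     0.359]
 [-0.359  0.001 -0.933]
 [-0.    -1.    -0.001]]
fuel_valve 0.89 [151.5 195.6] 2331 120 181 174 239 med [0.5234 0.2018 0.1187] z95 [0.006 0.119 0.155]
   rect [152.5 198.8] [66.1 52.7] 48.7
fuel_valve 0.58 [374.6 208.2] 442 364 402 191 217 med [ 0.5151 -0.1578  0.1203] z95 [0.116 0.12  0.16 ]
   rect [383.  204.2] [25.2 37.3] 85.6
fuel_valve_button 0.57 [140.1 192.7] 396 129 151 181 202 med [0.5288 0.211  0.1533] z95 [0.15  0.153 0.155]
   rect [140.  191.5] [21. 22.] 90.0
fuel_valve_tab 0.65 [138.2 202.9] 463 121 165 179 207 med [0.523  0.2194 0.1202] z95 [0.117 0.12  0.16 ]
   rect [143.1 193.4] [25.2 43.7] 84.1
air_valve_button 0.94 [386.2 205.5] 449 375 398 192 214 med [ 0.5211 -0.1723  0.1538] z95 [0.147 0.154 0.156]
   rect [386.5 203. ] [22. 23.] 90.0
air_valve_button 0.45 [135.5 191.6] 422 129 152 182 203 med [0.5284 0.2106 0.1532] z95 [0.148 0.153 0.155]
   rect [140.5 192.5] [21. 23.] 90.0
cup_a 0.67 [280.3 249.7] 1098 261 297 232 268 med [ 0.4379 -0.0117  0.021 ] z95 [0.002 0.021 0.032]
   rect [279. 250.] [36. 36.] 90.0
cup_a 0.55 [283.7 143.2] 1028 267 302 127 161 med [ 0.6354 -0.0167  0.0202] z95 [0.003 0.02  0.032]
   rect [284.5 144. ] [34. 35.] 90.0
```

View pics/wrist0.png

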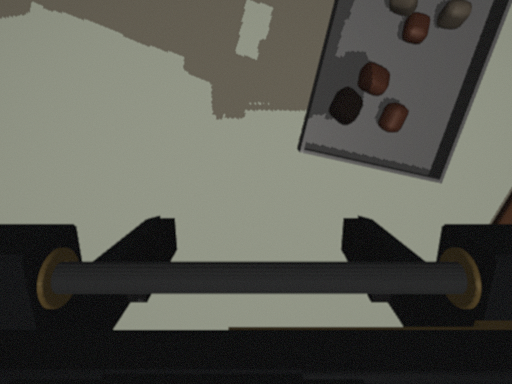

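View pics/topzoom.png

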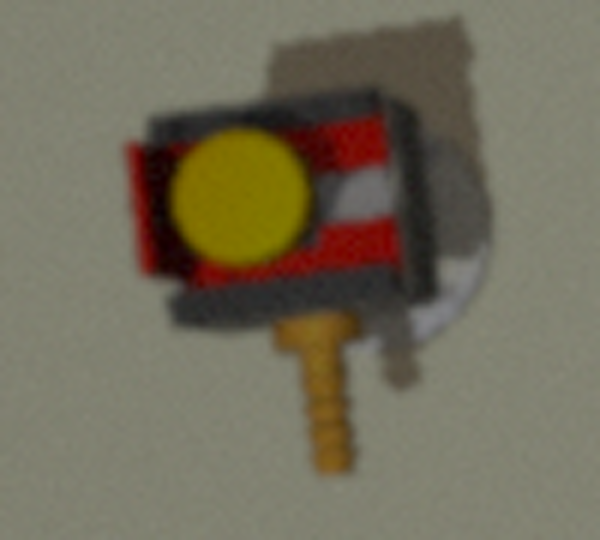

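```bash
python3 - <<'E'
from h import *
p,d=vision.camera("top")
M=np.zeros(d.shape,bool); M[160:250,110:190]=1
P=pts("top",d,M)
for lo,hi in [(.15,.157),(.157,.165)]:
    s=P[(P[:,2]>lo)&(P[:,2]<hi)]; print(lo,len(s),s.mean(0).round(4),s.min(0).round(4),s.max(0).round(4))
    # tab line
s=P[(P[:,2]>.1565)&(P[:,1]>.22)]
s2=s[:,:2]-s[:,:2].mean(0); U,S,V=np.linalg.svd(s2,full_matrices=False); print("tab dir",V[0],s.mean(0),S, (s2@V[0]).min(),(s2@V[0]).max())
s=P[(P[:,2]>.10)&(P[:,2]<.127)]
r=cv2.minAreaRect(s[:,:2].astype(np.float32)); print("block",r)
s=P[(P[:,2]>.07)&(P[:,2]<.1)&(P[:,0]<.49)]
print("nozzle",len(s),s.mean(0)); s2=s[:,:2]-s[:,:2].mean(0); U,S,V=np.linalg.svd(s2,full_matrices=False); print(V[0])
# button circle from yellow
y=(p[:,:,0].astype(int)>120)&(p[:,:,1]>100)&(p[:,:,2]<60)&M
v,u=np.nonzero(y); (c,rad)=cv2.minEnclosingCircle(np.stack([u,v],1).astype(np.float32)); print("yellow",y.sum(),c,rad,np.mean(u),np.mean(v),ray("top",c,.154),ray("top",(u.mean(),v.mean()),.154))
E
```

```text
0.15 427 [0.5282 0.2137 0.1534] [0.5076 0.195  0.1504] [0.5462 0.2384 0.1566]
0.157 64 [0.5246 0.2367 0.1592] [0.5075 0.2321 0.1571] [0.5416 0.2419 0.1619]
tab dir [-0.98652508 -0.16361009] [0.52479281 0.23669085 0.15907716] [0.08334914 0.01096916] -0.017460189566965115 0.017538716632974818
block ((0.5261643528938293, 0.211036816239357), (0.06383395940065384, 0.06481791287660599), 9.019450187683105)
nozzle 156 [0.4727288  0.20238976 0.09022585]
[-0.9860525  -0.16643459]
yellow 321 (144.5, 201.5) 20.359373092651367 139.62928348909657 192.7227414330218 [0.51396738 0.20340886 0.154     ] [0.52750402 0.21164555 0.154     ]
```

```bash
python3 -m handwheel '[[0,-6,0,0,0,0],[-28,-6,-26,0,6,0],[-28,-6,-26,0,6,0],[-28,-6,-26,0,6,0],[-28,-6,-26,0,6,0],[-28,-6,-26,0,6,0],[-28,-6,-26,0,6,0],[-28,-6,-26,0,6,0],[-56.8,-5,-53.1,0,11.6,0],[-56.8,-5,-53.1,0,11.6,0],[-56.8,-5,-53.1,0,11.6,0],[-56.8,-5,-53.1,0,11.6,0],[-56.8,-5,-53.1,0,11.6,0],[-56.8,-5,-53.1,0,11.6,0],[-56.8,-5,-53.1,0,11.6,0],[-56.8,-5,-53.1,0,11.6,0],[-56.8,-5,-53.1,0,11.6,0],[-56.8,-5,-53.1,0,11.6,0]]' 0 20
python3 - <<'E'
from h import *
s=status.read_state(); print(s["qpos"],s["tcp_pos"],s["time"])
for c in ("wrist","scene"):
    p,d=vision.camera(c); cv2.imwrite(f"pics/{c}1.png",p[:,:,::-1]); np.save(f"{c}1.npy",d)
    np.save(f"{c}1p.npy",vision.camera_params(c)["pose"])
E
```

```text
time: 2.75
tcp_pos: [0.5281, 0.208, 0.266]
ee_rot: [-0.174, 2.136, -2.136]
contact_force: [0.3, -0.4, -0.4]
opening: 0.004
[ 1.68969023e-01  3.79349513e-01  1.27491782e+00 -1.12916846e-04
  1.48687751e+00  1.57705179e+00] [0.52805371 0.20803293 0.26601733] 2.75
```

View pics/wrist1.png

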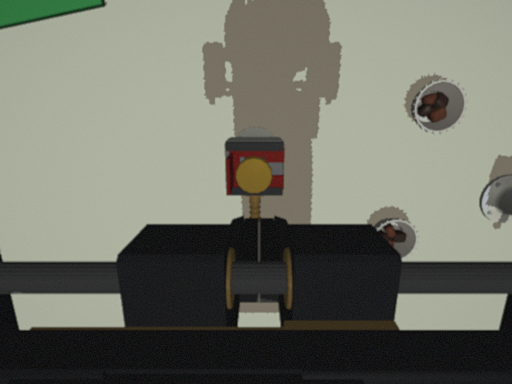

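View pics/scene1.png

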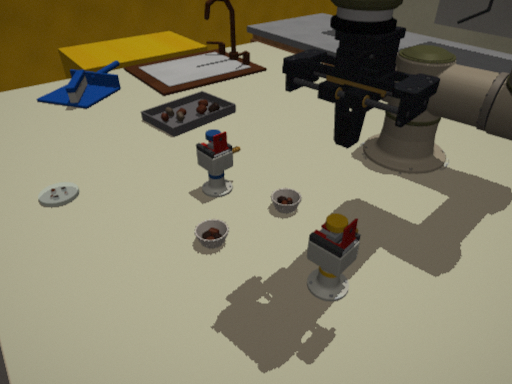

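```bash
python3 - <<'E'
from h import *
from scipy.spatial.transform import Rotation as R
s=status.read_state(); Rt=R.from_rotvec(s["ee_rot"]).as_matrix(); tcp=s["tcp_pos"]
print(Rt.round(3))
q=vision.camera_params("scene");T=np.linalg.inv(q["pose"]);
def pr(c,X):
    q=vision.camera_params(c);T=np.linalg.inv(q["pose"]);x=q["intrinsics"]@(T[:3,:3]@X+T[:3,3]);return x[:2]/x[2]
print("tip in scene",pr("scene",tcp),"button",pr("scene",np.array([.5275,.2117,.154])), "wrist", pr("wrist",tcp),pr("wrist",np.array([.5275,.2117,.154])))
d=np.load("wrist1.npy")
M=np.zeros(d.shape,bool);M[130:215,215:300]=1
P=pts("wrist",d,M)
import cv2
p=cv2.imread("pics/wrist1.png")[:,:,::-1].astype(int)
y=(p[:,:,0]>110)&(p[:,:,1]>80)&(p[:,:,2]<60)&(d>0)&M
B=pts("wrist",d,y); B=B[(B[:,2]>.148)]; print("button",len(B),B.mean(0),(B.min(0)+B.max(0))/2,np.ptp(B,axis=0))
t=P[(P[:,2]>.1575)&(P[:,2]<.165)]; t=t[t[:,1]>.225]
s2=t[:,:2]-t[:,:2].mean(0);V=np.linalg.svd(s2)[2];print("tab",len(t),t.mean(0),V[0],np.ptp(s2@V[0]),np.ptp(s2@V[1]))
bl=P[(P[:,2]>.104)&(P[:,2]<.126)];print(cv2.minAreaRect(bl[:,:2].astype(np.float32)))
# finger shape in tool frame, from scene & wrist
for c in("wrist","scene"):
    d=np.load(c+"1.npy"); Q=(pts(c,d,np.ones(d.shape,bool))-tcp)@Rt
    k=(abs(Q[:,0])<.02)&(abs(Q[:,2])<.04)&(Q[:,1]>-.07)&(Q[:,1]<.005)
    Q=Q[k]
    for lo in np.arange(-.07,.005,.005):
        a=Q[(Q[:,1]>=lo)&(Q[:,1]<lo+.005)]
        if len(a): print(c,lo.round(3),len(a),(a.min(0)*1e3).round(1),(a.max(0)*1e3).round(1))
E
```

```text
[[-0.987  0.001  0.162]
 [-0.162  0.    -0.987]
 [-0.001 -1.     0.   ]]
tip in scene [344.11006693 156.94558035] button [337.01844695 218.29089218] wrist [258.33992207 219.97718188] [254.89320303 177.73096033]
button 881 [0.52987331 0.21343244 0.1545649 ] [0.52959181 0.21330432 0.15436763] [0.0325678  0.03278546 0.00418706]
tab 160 [0.52593902 0.23785542 0.16033914] [-0.98719588 -0.15951268] 0.035321883858926165 0.004141276489361669
((0.5293599367141724, 0.21361444890499115), (0.059057388454675674, 0.06604526937007904), 9.17363452911377)
wrist -0.07 594 [-12.7 -70.   -9. ] [  8.8 -65.    9.1]
wrist -0.065 274 [-12.3 -65.  -10.2] [ -9.7 -60.   10.3]
wrist -0.06 258 [-12.5 -60.  -11.1] [ -9.6 -55.   11.1]
wrist -0.055 248 [-12.4 -55.  -11.4] [ -7.6 -50.   11.5]
wrist -0.05 289 [-12.4 -50.  -11.9] [ -1.5 -45.   12. ]
wrist -0.045 332 [-12.4 -45.  -12.3] [  4.3 -40.   12.4]
wrist -0.04 217 [-12.3 -40.  -12.7] [ -9.6 -35.   12.9]
wrist -0.035 223 [-12.4 -35.  -13.8] [ -9.4 -30.   14. ]
wrist -0.03 160 [-12.2 -30.  -12.8] [ -9.8 -25.   12.9]
wrist -0.025 54 [-12. -25.  -9.] [ -9.8 -22.1   9.2]
scene -0.07 143 [-13.3 -70.  -16.7] [  9.  -65.1  19. ]
scene -0.065 100 [-12.6 -65.  -16.5] [  8.5 -60.1  18.5]
scene -0.06 102 [-12.8 -60.  -15.8] [  8.6 -55.   18.5]
scene -0.055 91 [-12.6 -54.8 -15. ] [  9.5 -50.   17.3]
scene -0.05 91 [-12.8 -50.  -14.9] [  9.1 -45.1  16.4]
scene -0.045 90 [-13.2 -45.  -14.5] [  8.8 -40.   16.2]
scene -0.04 80 [-13.1 -40.  -14.1] [  8.6 -35.1  15.9]
scene -0.035 77 [-12.5 -35.  -13.4] [  8.4 -30.1  14. ]
scene -0.03 73 [-13.1 -29.9 -13. ] [  9.2 -25.   14.3]
scene -0.025 19 [-12.9 -24.8  -9.2] [ -9.4 -21.9  11.6]
```

```bash
python3 - <<'E'
import cv2,numpy as np
p=cv2.imread("pics/scene1.png")[60:190,270:430]
p=cv2.resize(p,None,fx=4.6,fy=4.6,interpolation=cv2.INTER_CUBIC)
p=np.clip(p.astype(float)*1.0,0,255); p=255*(p/255)**.5
cv2.imwrite("pics/z1.png",p)
q=cv2.imread("pics/wrist1.png")[130:330,180:340]
q=cv2.resize(q,None,fx=3,fy=3,interpolation=cv2.INTER_CUBIC);q=255*(q/255)**.5
cv2.imwrite("pics/z2.png",q)
E
```

```text
[ WARN:0@0.083] global loadsave.cpp:1063 imwrite_ Unsupported depth image for selected encoder is fallbacked to CV_8U.
```

View pics/z1.png

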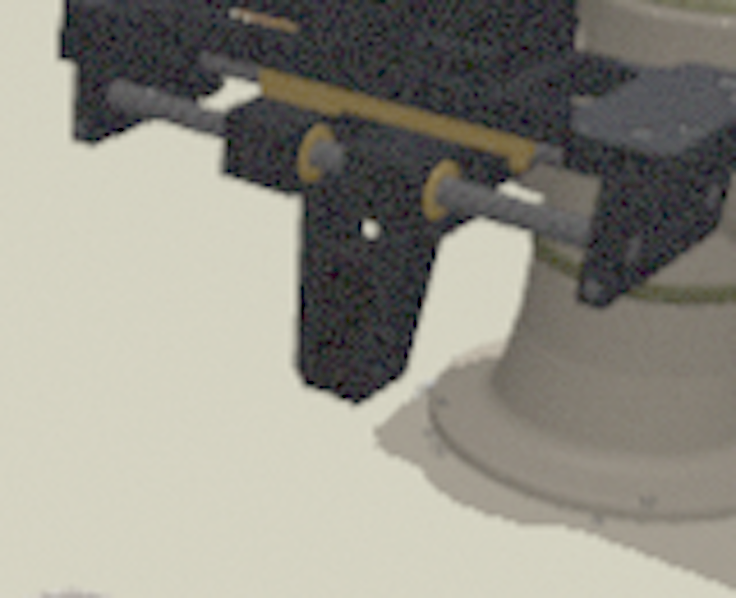

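View pics/z2.png

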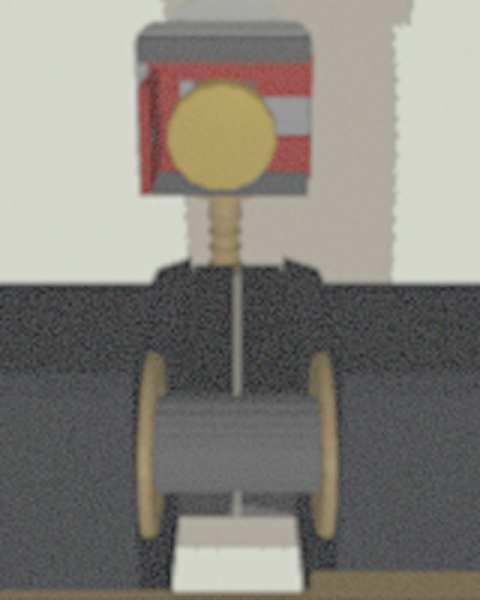

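The three views agree. The yellow valve's button is at about (0.528, 0.213) with the valve yawed 9.2°, and the tab face is about 22.8 mm from the axis. In the wrist view the button is at pixel (254,175) and the tab is on its left. The visible finger end looks higher than the stated TCP, so I'll find contact by feel.

```bash
python3 -m handwheel '[[-0.1,0,-0.7,0,0,0],[-0.1,4,-0.7,0,0,0],[-0.1,8,-0.7,0,0,0],[-0.1,10,-0.7,0,0,0],[-0.1,10,-0.7,0,0,0],[-0.1,10,-0.7,0,0,0]]'
python3 - <<'E'
from h import *
p,d=vision.camera("scene"); z=cv2.resize(p[150:310,250:430],None,fx=4,fy=3.75,interpolation=cv2.INTER_CUBIC)[:,:,::-1]
cv2.imwrite("pics/s2.png",(255*(z/255)**.6).astype(np.uint8))
p,d=vision.camera("wrist"); cv2.imwrite("pics/w2.png",(255*(p[:,:,::-1]/255)**.6).astype(np.uint8))
E
```

```text
time: 3.6
tcp_pos: [0.5284, 0.2166, 0.1668]
ee_rot: [-0.174, 2.135, -2.135]
contact_force: [-0.0, -0.4, -0.7]
opening: 0.003
```

View pics/s2.png

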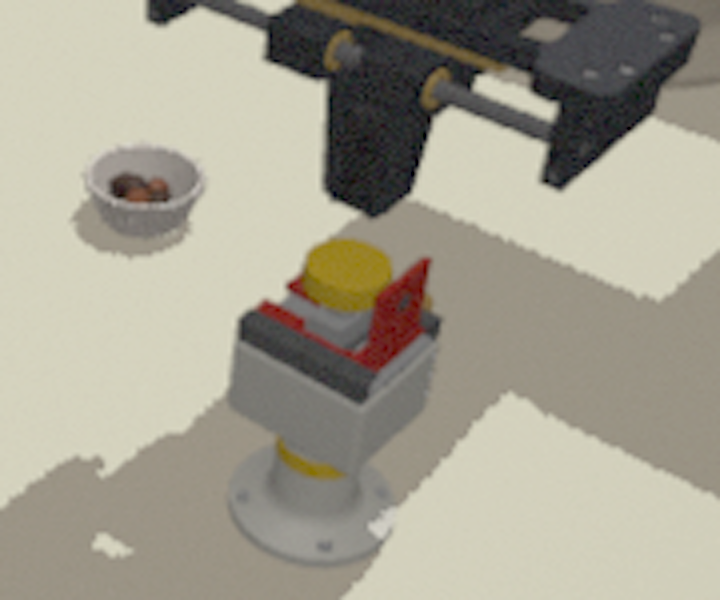

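View pics/w2.png

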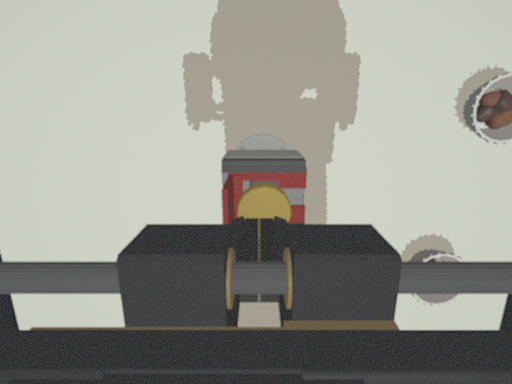

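```bash
python3 - <<'E'
from h import *
from scipy.spatial.transform import Rotation as R
s=status.read_state(); Rt=R.from_rotvec(s["ee_rot"]).as_matrix(); tcp=s["tcp_pos"]
np.set_printoptions(suppress=True)
p,d=vision.camera("scene"); W=pts("scene",d,np.ones(d.shape,bool)); Q=(W-tcp)@Rt
C=p[d>0].reshape(-1,3).astype(int)
dark=(C.max(1)<60)
k=dark&(abs(Q[:,0])<.025)&(abs(Q[:,2])<.03)&(Q[:,1]>-.06)&(Q[:,1]<.02)
q=Q[k]; print(k.sum(),(np.percentile(q,[1,50,99],axis=0)*1e3).round(1))
y=(C[:,0]>100)&(C[:,1]>80)&(C[:,2]<70)&(W[:,2]>.15)&(W[:,2]<.165)&(abs(Q[:,0])<.03)&(abs(Q[:,2])<.03)
print("button",y.sum(),W[y].mean(0),W[y].max(0),W[y].min(0))
E
```

```text
460 [[-12.8 -59.6 -22.6]
 [-10.1 -42.4  -4.1]
 [ 11.8  19.   14.1]]
button 226 [0.52969207 0.21346474 0.15341439] [0.54573744 0.22890388 0.15561684] [0.51285605 0.19673586 0.15118246]
```

```bash
python3 -m handwheel '[[0,0.5,0,0,0,0],[0,1,0,0,0,0],[0,1.4,0,0,0,0],[0,1.4,0,0,0,0]]'; python3 -m handwheel '[[0,0.2,0,0,0,0],[0,0.4,0,0,0,0],[0,0.6,0,0,0,0],[0,0.6,0,0,0,0]]';
```

```text
time: 4.25
tcp_pos: [0.5277, 0.2163, 0.1512]
ee_rot: [-0.177, 2.136, -2.136]
contact_force: [-0.7, -0.2, -0.5]
opening: 0.002
time: 4.75
tcp_pos: [0.5278, 0.2163, 0.1455]
ee_rot: [-0.176, 2.136, -2.136]
contact_force: [0.2, 0.3, 0.2]
opening: 0.005
```

No contact yet, as the images predicted. I'll keep feeling my way down.

```bash
python3 -m handwheel '[[0,0.2,0,0,0,0],[0,0.4,0,0,0,0],[0,0.6,0,0,0,0],[0,0.8,0,0,0,0],[0,0.8,0,0,0,0]]'; python3 -m handwheel '[[0,0.1,0,0,0,0],[0,0.2,0,0,0,0],[0,0.3,0,0,0,0],[0,0.3,0,0,0,0]]'; python3 - <<'E'
from h import *
p,d=vision.camera("scene"); z=cv2.resize(p[150:310,250:430],None,fx=4,fy=3.75,interpolation=cv2.INTER_CUBIC)[:,:,::-1]
cv2.imwrite("pics/s3.png",(255*(z/255)**.6).astype(np.uint8))
E
```

```text
time: 5.38
tcp_pos: [0.5278, 0.2163, 0.1374]
ee_rot: [-0.176, 2.136, -2.136]
contact_force: [1.0, -0.0, 0.6]
opening: 0.006
time: 5.88
tcp_pos: [0.5279, 0.2163, 0.1345]
ee_rot: [-0.176, 2.136, -2.136]
contact_force: [0.6, 0.4, -0.6]
opening: 0.003
```

View pics/s3.png

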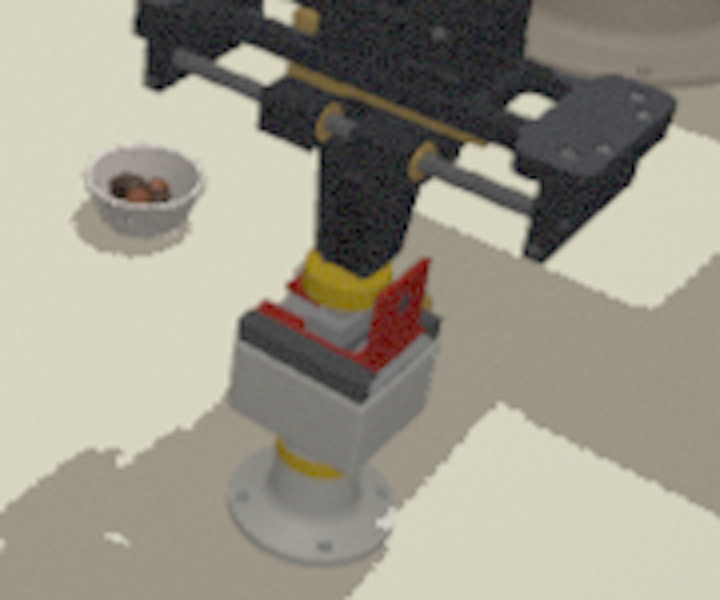

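The finger is now centred just above the button, clear of the tab.

```bash
python3 -m handwheel '[[0,0.1,0,0,0,0],[0,0.2,0,0,0,0],[0,0.3,0,0,0,0],[0,0.3,0,0,0,0],[0,0.3,0,0,0,0]]'; python3 -m handwheel '[[0,0.1,0,0,0,0],[0,0.2,0,0,0,0],[0,0.2,0,0,0,0]]'; python3 -m handwheel '[[0,0.1,0,0,0,0],[0,0.2,0,0,0,0],[0,0.2,0,0,0,0]]'
```

```text
time: 6.55
tcp_pos: [0.5279, 0.2164, 0.1316]
ee_rot: [-0.176, 2.136, -2.136]
contact_force: [-0.6, -0.1, -0.7]
opening: 0.005
time: 6.92
tcp_pos: [0.528, 0.2164, 0.1303]
ee_rot: [-0.175, 2.135, -2.135]
contact_force: [-2.7, -1.3, 6.5]
opening: 0.004
time: 7.3
tcp_pos: [0.528, 0.2164, 0.1285]
ee_rot: [-0.175, 2.135, -2.135]
contact_force: [-2.8, -0.7, 7.9]
opening: 0.006
```

```bash
python3 -m handwheel '[[0,0.1,0,0,0,0],[0,0.2,0,0,0,0],[0,0.3,0,0,0,0],[0,0.4,0,0,0,0],[0,0.5,0,0,0,0],[0,0.5,0,0,0,0]]'; python3 -m handwheel '[[0,0.1,0,0,0,0],[0,0.2,0,0,0,0],[0,0.3,0,0,0,0],[0,0.3,0,0,0,0]]'
```

```text
time: 8.05
tcp_pos: [0.5281, 0.2164, 0.1239]
ee_rot: [-0.175, 2.135, -2.135]
contact_force: [-3.9, -1.6, 10.2]
opening: 0.006
time: 8.55
tcp_pos: [0.5281, 0.2164, 0.1212]
ee_rot: [-0.175, 2.135, -2.135]
contact_force: [-5.4, -2.1, 12.1]
opening: 0.006
```

```bash
python3 -m handwheel '[[0.03,0.1,0,0,0,0],[0.05,0.15,0,0,0,0],[0.05,0.15,0,0,0,0]]'; python3 -m handwheel '[[0.0,0.05,0,0,0,0],[0.0,0.05,0,0,0,0]]';python3 -m handwheel '[[0.0,0.05,0,0,0,0],[0.0,0.05,0,0,0,0]]'
```

```text
time: 8.93
tcp_pos: [0.5281, 0.2164, 0.12]
ee_rot: [-0.173, 2.135, -2.134]
contact_force: [-3.5, -2.0, 14.0]
opening: 0.011
time: 9.18
tcp_pos: [0.5281, 0.2164, 0.1196]
ee_rot: [-0.173, 2.135, -2.134]
contact_force: [-3.8, -1.1, 13.7]
opening: 0.007
time: 9.43
tcp_pos: [0.5281, 0.2164, 0.1193]
ee_rot: [-0.173, 2.134, -2.134]
contact_force: [-4.3, -1.2, 15.5]
opening: 0.004
```

```bash
python3 -m handwheel '[[0.0,0.03,0,0,0,0],[0.0,0.03,0,0,0,0]]';python3 -m handwheel '[[0.0,0.03,0,0,0,0],[0.0,0.03,0,0,0,0]]'
```

```text
time: 9.68
tcp_pos: [0.5281, 0.2164, 0.1193]
ee_rot: [-0.173, 2.134, -2.134]
contact_force: [-5.5, -1.2, 19.1]
opening: 0.007
time: 9.93
tcp_pos: [0.5281, 0.2164, 0.1193]
ee_rot: [-0.172, 2.134, -2.134]
contact_force: [-6.2, -2.3, 20.3]
opening: 0.003
```

Firm stop felt at TCP z = 0.1193. I'll ease off slightly and start sliding towards the tab.

```bash
python3 -m handwheel '[[0.02,-0.01,-0.05,0,0,0],[0.02,-0.01,-0.1,0,0,0],[0.02,-0.01,-0.15,0,0,0],[0.02,-0.01,-0.15,0,0,0]]'
```

```text
time: 10.42
tcp_pos: [0.5281, 0.2164, 0.1193]
ee_rot: [-0.172, 2.131, -2.137]
contact_force: [-4.1, -9.1, 18.6]
opening: 0.003
```

```bash
python3 -m handwheel '[[0.03,-0.01,-0.03,0,0,0],[0.03,-0.015,-0.06,0,0,0],[0.03,-0.015,-0.06,0,0,0]]'
```

```text
time: 10.8
tcp_pos: [0.5281, 0.2165, 0.1193]
ee_rot: [-0.171, 2.13, -2.137]
contact_force: [-2.8, -10.7, 17.2]
opening: 0.008
```

```bash
python3 -m handwheel '[[0.02,-0.01,-0.03,0,0,0],[0.02,-0.01,-0.05,0,0,0],[0.02,-0.01,-0.05,0,0,0]]'
```

```text
time: 11.18
tcp_pos: [0.5281, 0.2167, 0.1193]
ee_rot: [-0.171, 2.13, -2.138]
contact_force: [0.0, -12.2, 15.3]
opening: 0.007
```

```bash
python3 - <<'E'
from h import *
p,d=vision.camera("scene"); z=cv2.resize(p[190:270,295:385],None,fx=8,fy=7.4,interpolation=cv2.INTER_CUBIC)[:,:,::-1]
cv2.imwrite("pics/s4.png",(255*(z/255)**.6).astype(np.uint8))
p,d=vision.camera("wrist"); z=cv2.resize(p[130:250,200:320],None,fx=5,fy=5,interpolation=cv2.INTER_CUBIC)[:,:,::-1];cv2.imwrite("pics/w4.png",(255*(z/255)**.5).astype(np.uint8))
s=status.read_state();print(s["contact_force"],s["torque"],s["tcp_pos"])
E
```

```text
[ -0.73556266 -11.75062567  15.59438336] [-2.07373302  0.17863556  0.01492899] [0.52810445 0.21669916 0.11931025]
```

View pics/s4.png

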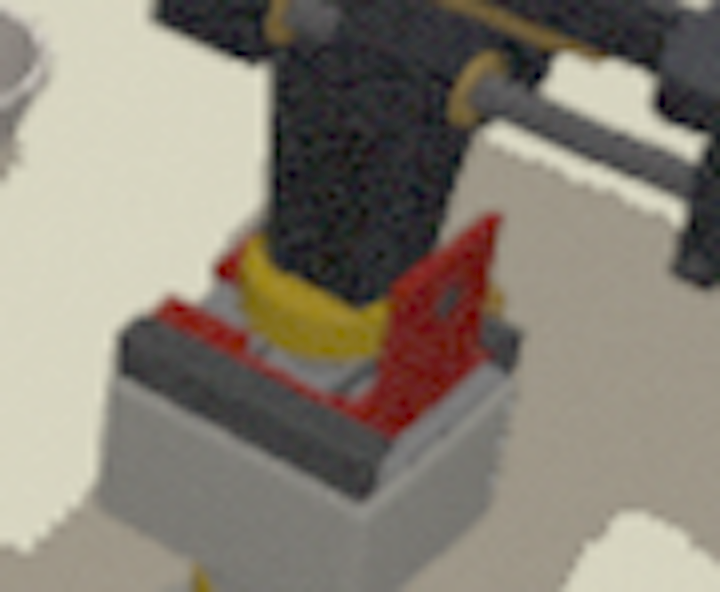

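View pics/w4.png

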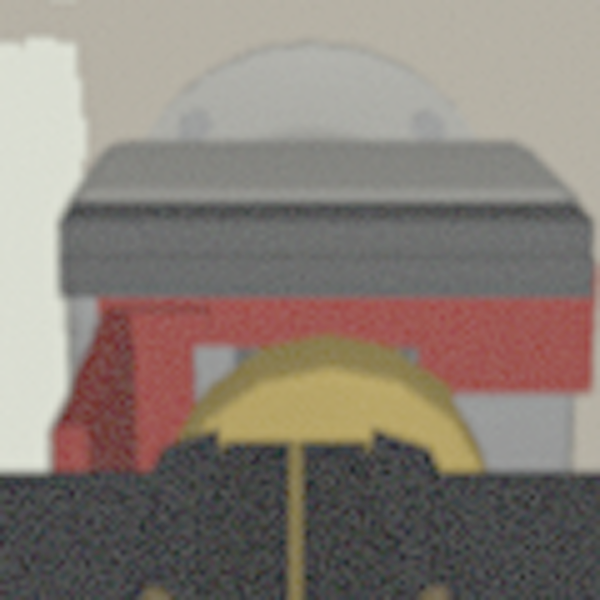

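Both views show the tab still untouched, so the lateral force is drag on the button with friction of about 0.8. The total is 19.6 N. I'll continue gently with the vertical force around 16 N.

```bash
python3 -m handwheel '[[0,0.005,-0.04,0,0,0],[0,0.005,-0.08,0,0,0],[0,0.005,-0.1,0,0,0]]'; python3 -m handwheel '[[0,0,-0.04,0,0,0],[0,0,-0.08,0,0,0],[0,0,-0.1,0,0,0]]'
```

```text
time: 11.65
tcp_pos: [0.5281, 0.2178, 0.1193]
ee_rot: [-0.17, 2.13, -2.137]
contact_force: [1.1, -11.4, 15.6]
opening: 0.005
time: 12.02
tcp_pos: [0.528, 0.2189, 0.1193]
ee_rot: [-0.17, 2.13, -2.137]
contact_force: [0.3, -10.5, 15.8]
opening: 0.006
```

```bash
python3 -m handwheel '[[0,0.005,-0.04,0,0,0],[0,0.005,-0.08,0,0,0],[0,0.005,-0.1,0,0,0]]'; python3 -m handwheel '[[0,0,-0.04,0,0,0],[0,0,-0.08,0,0,0],[0,0,-0.1,0,0,0]]'
```

```text
time: 12.4
tcp_pos: [0.5279, 0.2198, 0.1193]
ee_rot: [-0.169, 2.13, -2.137]
contact_force: [0.1, -11.8, 16.0]
opening: 0.003
time: 12.78
tcp_pos: [0.5278, 0.2207, 0.1193]
ee_rot: [-0.169, 2.129, -2.137]
contact_force: [0.8, -14.2, 15.5]
opening: 0.006
```

```bash
python3 -m handwheel '[[0,0.01,-0.04,0,0,0],[0,0.01,-0.08,0,0,0],[0,0.01,-0.1,0,0,0]]'; python3 -m handwheel '[[0,0,-0.04,0,0,0],[0,0,-0.08,0,0,0],[0,0,-0.1,0,0,0]]'
```

```text
time: 13.15
tcp_pos: [0.5277, 0.2212, 0.1193]
ee_rot: [-0.169, 2.129, -2.138]
contact_force: [1.4, -14.0, 16.1]
opening: 0.007
time: 13.52
tcp_pos: [0.5276, 0.2223, 0.1193]
ee_rot: [-0.169, 2.129, -2.138]
contact_force: [0.4, -16.2, 15.9]
opening: 0.007
```

```bash
python3 -m handwheel '[[0,0.005,-0.04,0,0,0],[0,0.01,-0.08,0,0,0],[0,0.01,-0.1,0,0,0]]'; python3 -m handwheel '[[0,0.005,-0.04,0,0,0],[0,0.005,-0.08,0,0,0],[0,0.005,-0.1,0,0,0]]'
```

```text
time: 13.9
tcp_pos: [0.5274, 0.2232, 0.1193]
ee_rot: [-0.169, 2.129, -2.138]
contact_force: [0.3, -15.2, 17.1]
opening: 0.006
time: 14.28
tcp_pos: [0.5273, 0.2242, 0.1193]
ee_rot: [-0.169, 2.129, -2.138]
contact_force: [0.5, -15.7, 17.4]
opening: 0.008
```

```bash
python3 -m handwheel '[[0,0,-0.04,0,0,0],[0,0,-0.08,0,0,0],[0,0,-0.1,0,0,0]]'; python3 -m handwheel '[[0,0,-0.04,0,0,0],[0,0,-0.08,0,0,0],[0,0,-0.1,0,0,0]]'
```

```text
time: 14.65
tcp_pos: [0.5271, 0.2252, 0.1192]
ee_rot: [-0.169, 2.129, -2.138]
contact_force: [0.6, -15.8, 17.3]
opening: 0.007
time: 15.02
tcp_pos: [0.5269, 0.2262, 0.1192]
ee_rot: [-0.169, 2.129, -2.138]
contact_force: [0.2, -14.6, 17.5]
opening: 0.003
```

```bash
python3 -m handwheel '[[0,0,-0.04,0,0,0],[0,0,-0.08,0,0,0],[0,0,-0.1,0,0,0]]'; python3 -m handwheel '[[0,0,-0.04,0,0,0],[0,0,-0.08,0,0,0],[0,0,-0.1,0,0,0]]'
```

```text
time: 15.4
tcp_pos: [0.5268, 0.2272, 0.1193]
ee_rot: [-0.169, 2.129, -2.138]
contact_force: [1.1, -14.7, 17.3]
opening: 0.007
time: 15.78
tcp_pos: [0.5266, 0.2282, 0.1192]
ee_rot: [-0.169, 2.129, -2.138]
contact_force: [1.1, -15.0, 17.5]
opening: 0.005
```

```bash
python3 -m handwheel '[[0,0,-0.04,0,0,0],[0,0,-0.08,0,0,0],[0,0,-0.1,0,0,0]]'; python3 -m handwheel '[[0,0,-0.03,0,0,0],[0,0,-0.06,0,0,0],[0,0,-0.06,0,0,0]]'
```

```text
time: 16.15
tcp_pos: [0.5264, 0.2292, 0.1192]
ee_rot: [-0.169, 2.129, -2.138]
contact_force: [-0.2, -15.0, 15.6]
opening: 0.009
time: 16.52
tcp_pos: [0.5263, 0.2299, 0.1192]
ee_rot: [-0.169, 2.129, -2.138]
contact_force: [1.0, -14.1, 16.3]
opening: 0.005
```

```bash
python3 -m handwheel '[[0,0,-0.03,0,0,0],[0,0,-0.05,0,0,0],[0,0,-0.05,0,0,0]]'; python3 -m handwheel '[[0,0,-0.03,0,0,0],[0,0,-0.05,0,0,0],[0,0,-0.05,0,0,0]]'
```

```text
time: 16.9
tcp_pos: [0.5263, 0.2303, 0.1192]
ee_rot: [-0.169, 2.129, -2.138]
contact_force: [0.3, -14.8, 17.8]
opening: 0.008
time: 17.27
tcp_pos: [0.5262, 0.2305, 0.1192]
ee_rot: [-0.169, 2.128, -2.139]
contact_force: [1.7, -16.2, 16.5]
opening: 0.004
```

```bash
python3 -m handwheel '[[0,0,-0.03,0,0,0],[0,0,-0.05,0,0,0],[0,0,-0.05,0,0,0]]'; python3 -m handwheel '[[0,0,-0.03,0,0,0],[0,0,-0.05,0,0,0],[0,0,-0.05,0,0,0]]'
```

```text
time: 17.65
tcp_pos: [0.5262, 0.2305, 0.1192]
ee_rot: [-0.169, 2.127, -2.139]
contact_force: [0.6, -19.5, 17.5]
opening: 0.007
time: 18.02
tcp_pos: [0.5262, 0.2305, 0.1193]
ee_rot: [-0.169, 2.127, -2.14]
contact_force: [1.5, -21.1, 17.9]
opening: 0.005
```

Home stop felt: TCP y stays at 0.2305 while the lateral force rises to 21 N, of which roughly 9–10 N is on the tab. Next I'll relax the side load and let the button up slowly.

```bash
python3 -m handwheel '[[0,0,0.1,0,0,0],[0,0,0.2,0,0,0],[0,0,0.3,0,0,0],[0,0,0.35,0,0,0],[0,0,0.35,0,0,0]]'; python3 -m handwheel '[[0,-0.05,0,0,0,0],[0,-0.1,0,0,0,0],[0,-0.15,0,0,0,0],[0,-0.2,0,0,0,0],[0,-0.2,0,0,0,0]]'
```

```text
time: 18.65
tcp_pos: [0.5262, 0.2305, 0.1192]
ee_rot: [-0.169, 2.133, -2.133]
contact_force: [-0.6, -1.7, 15.5]
opening: 0.009
time: 19.27
tcp_pos: [0.5259, 0.2305, 0.1198]
ee_rot: [-0.171, 2.134, -2.134]
contact_force: [5.5, -1.9, 6.1]
opening: 0.003
```

Only 6 N is left on the finger and the button isn't following with its 14 N spring, so it is trapped. Lifting off.

```bash
python3 -m handwheel '[[0,-0.1,0.05,0,0,0],[0,-0.2,0.1,0,0,0],[0,-0.4,0.15,0,0,0],[0,-0.8,0.2,0,0,0],[0,-1.6,0.2,0,0,0],[0,-3,0.2,0,0,0],[0,-6,0.2,0,0,0],[0,-10,0.2,0,0,0],[0,-12,0.2,0,0,0],[0,-12,0.2,0,0,0]]'
python3 - <<'E'
from h import *
for c,(r,q) in {"scene":((150,310),(250,430)),"wrist":((120,260),(180,340))}.items():
    p,d=vision.camera(c); z=cv2.resize(p[r[0]:r[1],q[0]:q[1]],None,fx=4,fy=3.75,interpolation=cv2.INTER_CUBIC)[:,:,::-1]
    cv2.imwrite(f"pics/{c}5.png",(255*(z/255)**.6).astype(np.uint8))
    W=pts(c,d,np.ones(d.shape,bool)); C=p[d>0].astype(int)
    near=(np.hypot(W[:,0]-.528,W[:,1]-.213)<.05)
    y=near&(C[:,0]>90)&(C[:,1]>70)&(C[:,2]<.55*C[:,1])&(W[:,2]>.135)&(W[:,2]<.165)
    print(c,"button z",y.sum(),np.percentile(W[y][:,2],[10,50,75,90]).round(4),W[y].mean(0).round(4))
    b=(W[y].min(0)+W[y].max(0))/2
    t=near&(C[:,0]>70)&(C[:,1]<45)&(W[:,2]>.156)&(W[:,2]<.168)
    yd=np.array([-.162,.987]); v=(W[t][:,:2]-b[:2])@yd
    print("  tab",t.sum(),W[t].mean(0).round(4),"y off",np.percentile(v,[2,50,98]).round(4))
E
```

```text
time: 20.52
tcp_pos: [0.5252, 0.2288, 0.2405]
ee_rot: [-0.172, 2.135, -2.133]
contact_force: [0.0, 0.4, 0.1]
opening: 0.006
scene button z 230 [0.1409 0.142  0.1425 0.1429] [0.5305 0.2145 0.142 ]
  tab 26 [0.523  0.2471 0.159 ] y off [0.0321 0.0338 0.035 ]
wrist button z 1068 [0.1414 0.1423 0.1428 0.1432] [0.5293 0.2131 0.1423]
  tab 114 [0.5242 0.2466 0.1595] y off [0.0329 0.034  0.0354]
```

View pics/scene5.png

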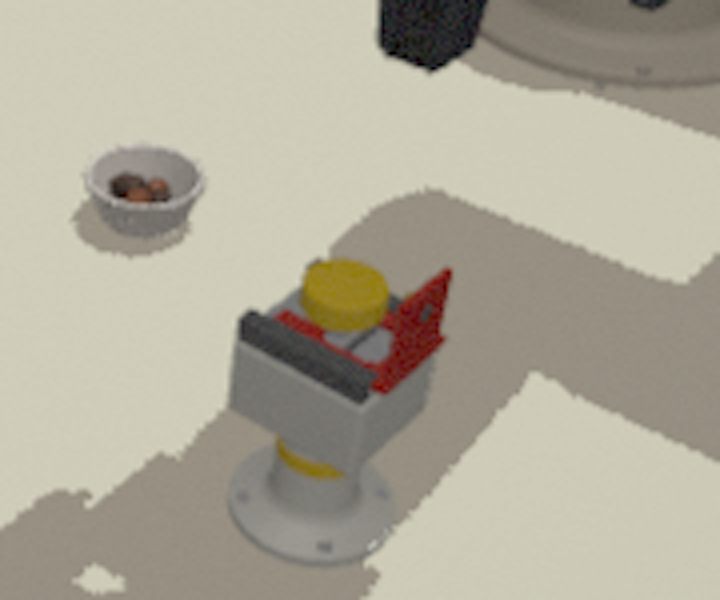

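View pics/wrist5.png

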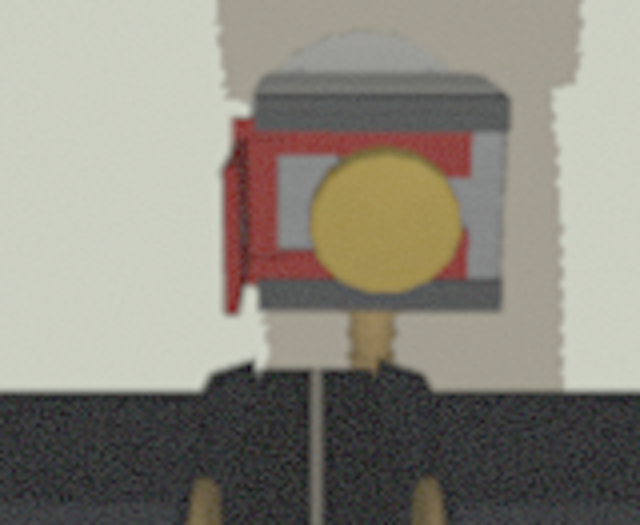

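The button stays down at about 142 mm and the tab face is at about 32–32.5 mm with the gripper clear. Handing in.

```bash
python3 - <<'E'
from h import *
p,d=vision.camera("top")
for t in ["air_valve_button","cup_a"]:
    for r in vision.cut_out("top",t)[:2]:
        print(t,round(r["conf"],2),np.round(r["uv"],1),np.median(pts("top",d,r["region"]),0).round(4))
from rig import ticket
print(ticket.sign_off())
E
```

```text
air_valve_button 0.95 [386.  201.6] [ 0.5212 -0.1734  0.1536]
cup_a 0.64 [278.9 250.8] [ 0.4376 -0.0114  0.0206]
cup_a 0.63 [286.7 142.5] [ 0.6356 -0.0171  0.0201]
the job is handed in; nothing more can be done
None
```

The fuel gas valve is shut off and locked: the yellow button stayed down after I let go, and the red lock plate is on its home stop. I handed the job in at about 20.7 s.

**What I did:** I pressed the yellow button with the closed fingertips until it hit its stop. Keeping it down, I slid the fingers along the button against the red tab until the plate hit its own stop. Then I took off the side load, let up slowly and lifted clear.

**Forces:** These come from readings at the end of each move, so brief peaks in between were not seen.
- **Button:** about 16–20 N vertical. The total peaked at about 21–22 N, under the 25 N limit.
- **Tab:** about 3–5 N while sliding and about 10 N against the stop, under the 18 N limit. This is an estimate, because the wrist reading also includes the drag on the button.

**Last checks:**
- **Button:** after release its top is about 142.0–142.3 mm up in both the scene and wrist cameras.
- **Tab:** its face is about 32 mm from the axis (mid-thickness at 34 mm), against 32.5 mm when home. It stopped moving while the push rose by about 5 N.
- **Bystanders:** the blue button is still up (153.6 mm) and both cups are where they started to within about 1 mm. I did not measure the blue valve's tab again, but the gripper never went near it after the first pass overhead.

**Disagreements:**
- **Fingertips:** they ended about 23 mm behind the stated TCP, seen in the images and confirmed by touch, so I relied on contact for height.
- **Button position:** the cameras disagreed by about 2 mm.
- **Friction:** drag on the button was high, at a coefficient of roughly 0.65–0.8, so I kept the vertical force low while sliding.

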